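Turn the parts carousel to bring the red valve to the front

TASK

Push the turntable of the parts carousel round by its rim pegs, gently and without pinching them, until the part with the red cap stands in front, right at the yellow pointer of the foot, then move clear. Do not touch or lift the parts on it; all stay upright in their pockets, and leave the tools, bottle and mug alone.

Things in the scene. Friction and masses are not known exactly. Their poses are not given: they have to be found in the camera images.
- foot: fixed grey round foot of the parts carousel, 210 mm across, 16 mm high, on the worktop under the turntable; a grey tongue 50 mm wide and 8 mm high sticks out of it to 190 mm from the axis and bears a yellow pointer. Origin on the carousel's axis at worktop height; its own -x axis is the direction of the tongue and pointer (the front), roughly towards the robot
- turntable: cream disc 276 mm across, top face 30 mm above the worktop, turning freely both ways about the vertical with slight friction (1 N at a peg); stays where left. Origin on the axis at its underside, 18 mm up. Hub 40 mm across, 36 mm high; five dividers 20 mm high, lip 12 mm high at radius 104 mm, then a flat rim with 5 pegs. Pocket middles at its own angles 180, 252, 324, 36, 108 degrees, parts at radius 68 mm
- peg0 (a point): top centre of orange rim peg 0, fixed on the turntable: 16 mm in diameter, 40 mm high above the disc, 122 mm from the axis, top 70 mm above the worktop; at the turntable's own angle 216 degrees, in line with a divider. All five look the same
- peg1 (a point): top centre of orange rim peg 1, fixed on the turntable: 16 mm in diameter, 40 mm high above the disc, 122 mm from the axis, top 70 mm above the worktop; at the turntable's own angle 288 degrees, in line with a divider. All five look the same
- peg2 (a point): top centre of orange rim peg 2, fixed on the turntable: 16 mm in diameter, 40 mm high above the disc, 122 mm from the axis, top 70 mm above the worktop; at the turntable's own angle 0 degrees, in line with a divider. All five look the same
- peg3 (a point): top centre of orange rim peg 3, fixed on the turntable: 16 mm in diameter, 40 mm high above the disc, 122 mm from the axis, top 70 mm above the worktop; at the turntable's own angle 72 degrees, in line with a divider. All five look the same
- peg4 (a point): top centre of orange rim peg 4, fixed on the turntable: 16 mm in diameter, 40 mm high above the disc, 122 mm from the axis, top 70 mm above the worktop; at the turntable's own angle 144 degrees, in line with a divider. All five look the same
- red_valve: loose part in a pocket of the turntable (which pocket varies): the marked part: grey valve cylinder 38 mm across and 26 mm high under a bright red cap 44 mm across; 40 mm tall in all. Origin at the centre of its underside, z up
- black_foot: loose part in a pocket of the turntable (which pocket varies): black rubber disc 42 mm across, 14 mm high, with a steel stud 12 mm thick on it; 38 mm tall. Origin at the centre of its underside, z up
- white_nozzle: loose part in a pocket of the turntable (which pocket varies): white tapered spray nozzle, 40 mm across at the bottom, 18 mm at the top, 40 mm tall. Origin at the centre of its underside, z up
- brass_nut: loose part in a pocket of the turntable (which pocket varies): brass hose fitting with a hexagonal flange 40 mm across, 34 mm tall. Origin at the centre of its underside, z up
- blue_pot: loose part in a pocket of the turntable (which pocket varies): white pot with a blue cap, 40 mm across, 42 mm tall. Origin at the centre of its underside, z up
- pliers: pliers with orange handles lying on the worktop, 165 mm long, 15 mm high, bystander; origin at the pivot, underside, jaws to its +x
- screwdriver: screwdriver with red handle lying on the worktop, bystander; lies along its x axis
- rinse_bottle: blue bottle, 64 mm across, 170 mm tall, bystander standing on the worktop; origin at the centre of its underside
- mug: white mug, 80 mm across, 90 mm tall, bystander standing on the worktop; origin at the centre of its underside
There are look-alikes about, which are no part of the job. There is more than one size of the red_valve; the job needs the smallest.

How it is judged (in metres and radians):
At the end, for the whole second after the job is handed in: The red-capped part stands within 14 mm to either side of the line from the carousel's axis along the pointer (about 12 degrees), on the pointer's side, the turntable is at rest (below 0.05 rad/s), and all five parts stand upright (within 0.2 rad) on the turntable inside its lip (y of red_valve in the frame of foot between -0.014 and 0.014 m and x of red_valve in the frame of foot below -0.04 m and angle between each of red_valve, black_foot, white_nozzle, brass_nut, blue_pot's own z axis and vertical below 0.2 rad and z of each of red_valve, black_foot, white_nozzle, brass_nut, blue_pot in the frame of turntable below 0.018 m and horizontal distance between each of red_valve, black_foot, white_nozzle, brass_nut, blue_pot and turntable below 0.098 m and angular speed of turntable below 0.05 rad/s); the robot touches nothing.
It fails at once if a part on the turntable is touched by the robot (over 0.5 N) (contact force between any of the arm, the fingers and red_valve above 0.5 N or contact force between any of the arm, the fingers and black_foot above 0.5 N or contact force between any of the arm, the fingers and white_nozzle above 0.5 N or contact force between any of the arm, the fingers and brass_nut above 0.5 N or contact force between any of the arm, the fingers and blue_pot above 0.5 N).
It fails at once if a part is lifted off the turntable (over 10 mm) or tipped (over 0.5 rad) (z of any of red_valve, black_foot, white_nozzle, brass_nut, blue_pot in the frame of turntable above 0.022 m or angle between any of red_valve, black_foot, white_nozzle, brass_nut, blue_pot's own z axis and vertical above 0.5 rad).
It fails at once if the turntable is pinched or pushed roughly: the fingers press on it with over 20 N (contact force between the fingers and turntable above 20 N).
It fails at once if the turntable is spun roughly, faster than 3 rad/s (angular speed of turntable above 3 rad/s).
It fails at once if a tool, the bottle or the mug is moved more than 15 mm (distance of any of pliers, screwdriver, rinse_bottle, mug from where it was at the start of the episode above 0.015 m).
It also fails if it takes over 48 s, if anything falls off the work surface, if the arm or the gripper's body presses on something with over 40 N, if the wrist force passes 120 N, or if a joint passes its speed limit or range.

ROBOT

A 6-joint arm with a two-finger parallel gripper is mounted at the origin on the work surface. World frame = base frame: x ahead of the robot, y to its left, z up, the work surface at z = 0. Lengths are in mm, angles in rad, forces in N, time in s.
With the tool pointing down it reaches from about 350 to 975 mm from the base axis. Payload 7.1 kg.
Tool frame: the origin (TCP) lies on the mounting face of the last link; the fingertips stand 182 mm ahead of it and the grasp point (between the pads) lies 163 mm ahead of it (ctrl.tip_reach is the distance from the TCP to the fingertips, in mm); z points along the fingers, y is the direction in which the jaws open and shut (so a half turn about z gives the same grasp; the last joint's range is limited). The gripper opens to 88 mm and grips with 3 to 60 N. Pads are 20 mm wide; open, the fingers measure 115 mm over their backs; the gripper's body (75 mm by 178 mm) begins 61 mm behind the grasp point.
Start: joints at [-1.27, 0.423, 1.63, -0, 1.089, -0.019], TCP at [196.503, -593.29, 404.675] pointing down, gripper open.
Joint ranges: [-3, 3], [-0.9, 2.11], [0.09, 2.58], [-1.31, 4.45], [0.11, 2.69], [-2.54, 2.54]. Speed limits (rad/s): [2.39, 2.39, 3.01, 3.14, 3.14, 3.14].

INTERFACE

Orientations are given as a rotation vector (axis times angle).
In Python, from workcell import ctrl gives the robot as it stands.
- The arm moves only by the tool jog_arm, never from a script. Its argument "steps" is a list that holds one entry, the list of rows, each a list of 7 numbers: the shift along the tool's x, y, z in m, then the turn, a rotation vector about the tool's x, y, z in degrees, then the gripper's target within -1 to 1 (shut at 1, half-way at 0, fully open at -1). A call has 1 to 20 rows; each row shifts and turns the commanded pose from where the row before left it, along the tool's axes as they then stand; what a row does not reach is not made up. A row lasts 1/12 s, in which the tool goes at most 41.7 mm and 7.16 degrees, less where a joint would pass 70% of its speed; a pose out of reach is approached as far as the arm can. A call is refused whole if a number of a shift passes 0.0417 or a number of a turn 7.16, either way. A call with a gripper value outside its range is refused whole. The fingers move at their own pace and stop on an object; the grip force is fixed at half the most. Time passes only in rows, so rows that do not move let the fingers close. It gives the time, the measured TCP pose, the force and the opening at its end, in the units of the state.
- ctrl.get_obs(): the state, without advancing time (a new reading comes with each control period).
- ctrl.get_image(name): name is "scene" or "top" or "wrist"; returns the picture (420x560x3 uint8, red, green, blue); there is no depth.
- ctrl.camera_info(name): a dict with "fx", "fy", "cx", "cy" (pixels), "dist" ([k1, k2, p1, p2, k3] as OpenCV has them; the pictures are not rectified), "origin" and "attitude" of the camera in the world; the wrist camera has in their place "T_tool_cam" (4x4, takes a point from camera to tool coordinates, whose origin is the TCP and whose axes are the flange's). Camera axes: x right, y down, z forward; pixel columns grow to the right and rows downward; lengths in mm; the calibration is good to about 2 mm. A picture is of the moment at which its call begins: read the wrist's pose just before it. camera_info takes no time and is no camera call.
- ctrl.close_job(): hands the job in, once; it reports no verdict.
Trained networks look in the newest picture that a camera, given by its name, has taken for a name from the list of things; names that differ only in an ending like _2 or _b are one class to them, and where a whole thing is asked for, a point or a joint stands for the part that bears it (a point fixed in the world has none). Each returns a list of dicts, best first, with "p" (0 to 1); they miss things now and then, are a little off and sometimes report something else, mostly with a low value. They report only what shows in the picture. A call takes as long as a camera call. They do not tell look-alikes from the thing itself.
- ctrl.look_for(thing, camera): "bbox" ([left, top, right, bottom] in pixels, round what is visible of it).
- ctrl.trace(thing, camera): "pixels" (420x560 bool, what is visible of it) and "bbox" ([left, top, right, bottom] in pixels, round what is visible of it).
- ctrl.landmark_of(thing, camera): "uv" ([column, row] in pixels: a listed point, or the origin of a listed thing).
The state is a dict: "t": time; "qpos": joint angles; "qvel": joint speeds; "joint_torque": joint torques, N m; "ee_pos": TCP position; "orientation": TCP orientation; "ft_force": force on the tool from outside, world axes, zero at the start; "moment": the same for the moment, N m; "width": finger opening in mm.
Only numpy, scipy, OpenCV 4.12 (cv2) and the standard library are available. Lean on these libraries where they do the work, as an engineer would, in place of code of your own. Each camera call takes 0.05 s, during which the arm holds its last target.

## Working session

There is one attempt and no reset: what is moved stays moved. The work goes in short steps, Python scripts to look and compute and a tool call to move; the robot and the scene stay as the last step left them, time stands still between calls to the robot, and variables do not carry over. Pictures are saved under pics/ and viewed, and the job is handed in when it is done.

Besides the shell and the picture viewer there is one more tool, called after "Request:" as name([rows], argument=value, ...), one row to a line, values as JSON. jog_arm: Moves the arm, as the interface text tells. Its arguments: {"type":"object","properties":{"steps":{"type":"array"}},"required":["steps"]}

```bash
mkdir -p pics; ls; python3 - <<'E'
from workcell import ctrl
import cv2
for n in ("scene","top","wrist"):
    im=ctrl.get_image(n); cv2.imwrite(f"pics/{n}0.png",im[:,:,::-1]); 
    i=ctrl.camera_info(n); print(n,{k:(v.tolist() if hasattr(v,'tolist') else v) for k,v in i.items()})
print(ctrl.get_obs())
E
```

```text
pics
scene {'fx': 380.284257765323, 'fy': 380.284257765323, 'cx': 287.94737522255264, 'cy': 211.33415608073378, 'dist': [-0.07776106210478587, 0.0, 0.0, 0.0, 0.0], 'origin': [1039.1987605731206, 569.8448919668431, 663.014275905977], 'attitude': [-0.9760273876143142, -2.3678166673356076, 1.1787511175094882]}
top {'fx': 444.1804673892836, 'fy': 444.1804673892836, 'cx': 278.44936010801405, 'cy': 210.7220061840311, 'dist': [-0.004900366954470599, 0.0, 0.0, 0.0, 0.0], 'origin': [246.8034553999058, 10.159970395784075, 1496.819741644637], 'attitude': [-2.147840712717958, 2.092272421748141, -0.21471908364526335]}
wrist {'fx': 340.59618430382125, 'fy': 340.59618430382125, 'cx': 279.1812921399385, 'cy': 209.72529283482302, 'dist': [-0.004911484681140987, 0.0, 0.0, 0.0, 0.0], 'T_tool_cam': [[0.00035503730862039535, -0.9600202051776404, -0.2799304906564993, 76.30541993706497], [0.9999997390310736, 0.0001647120690879022, 0.0007034257009444259, -0.9581595340375504], [-0.0006291949554309979, -0.2799306673457076, 0.9600200131211291, 20.93784866216325], [0.0, 0.0, 0.0, 1.0]]}
{'t': 0.15, 'qpos': array([-1.26999032e+00,  4.23699697e-01,  1.63045037e+00, -5.01161715e-05,
        1.08859491e+00, -1.90107451e-02]), 'qvel': array([ 0.00089169, -0.00313738, -0.00290317,  0.00017293,  0.00015112,
        0.00018115]), 'joint_torque': array([ 1.10684919e-03, -5.44981885e+01, -2.73920077e+01,  6.44808845e-02,
        2.03886791e-02, -5.99798159e-05]), 'ee_pos': array([ 196.45141996, -593.12145096,  404.08384785]), 'orientation': array([-3.10038580e+00, -5.00084126e-01,  3.23108902e-04]), 'ft_force': array([-0.25173616, -0.25550401, -0.81243138]), 'moment': array([ 0.02702505,  0.04520845, -0.00923347]), 'width': 88.00206463633826}
```

View pics/scene0.png

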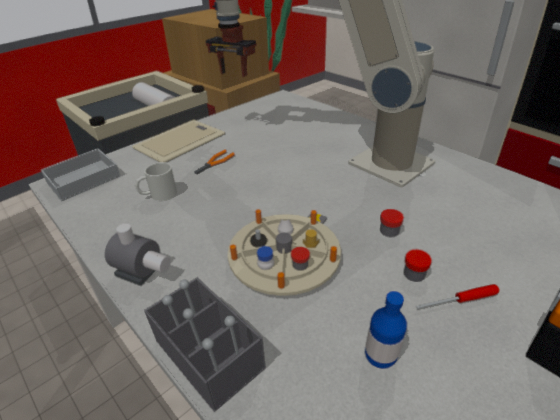

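View pics/top0.png

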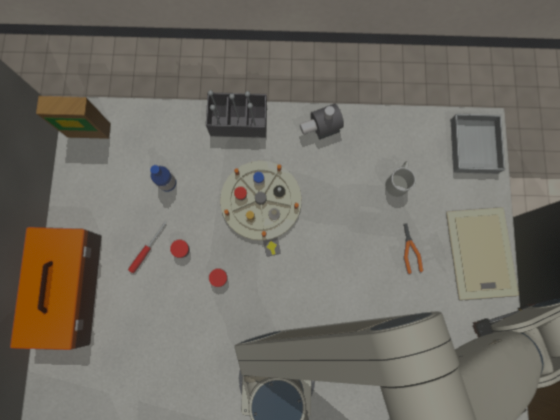

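View pics/wrist0.png

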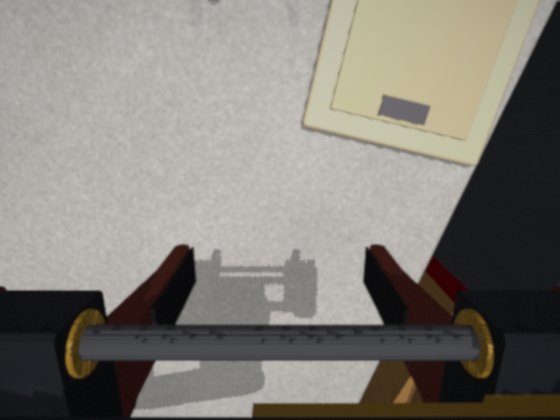

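The scene and top pictures show three red caps. In top they are at (241,194) on the turntable, and at (180,248) and (219,278) loose on the worktop. The one on the turntable looks smallest and sits in a pocket, so I take that one. The pointer is at (272,247). Next I enlarge and measure.

```bash
cat > h.py <<'E'
import numpy as np, cv2
from scipy.spatial.transform import Rotation as R
from workcell import ctrl
def px2w(cam,uv,z,pose=None):
    i=ctrl.camera_info(cam); K=np.array([[i['fx'],0,i['cx']],[0,i['fy'],i['cy']],[0,0,1]])
    p=cv2.undistortPoints(np.array([[uv]],float),K,np.array(i['dist']))[0,0]
    d=np.array([p[0],p[1],1.])
    if 'origin' in i: Rm=R.from_rotvec(i['attitude']).as_matrix(); o=np.array(i['origin'])
    else:
        T=np.eye(4);T[:3,:3]=R.from_rotvec(pose[1]).as_matrix();T[:3,3]=pose[0];T=T@np.array(i['T_tool_cam']);Rm=T[:3,:3];o=T[:3,3]
    d=Rm@d; return o+d*(z-o[2])/d[2]
def blobs(im,kind,amin=8):
    h=cv2.cvtColor(im,cv2.COLOR_RGB2HSV).astype(int);H,S,V=h[...,0],h[...,1],h[...,2]
    m={'red':((H<5)|(H>174))&(S>150)&(V>70),'orange':(H>=5)&(H<=13)&(S>150)&(V>80),'yellow':(H>=25)&(H<=33)&(S>150)&(V>100)}[kind]
    n,l,s,c=cv2.connectedComponentsWithStats(m.astype(np.uint8))
    return [(c[k],s[k]) for k in range(1,n) if s[k][4]>=amin]
E
python3 - <<'E'
from h import *
for cam in("top","scene"):
    im=ctrl.get_image(cam)
    for k,z in(('red',70),('orange',60),('yellow',8)):
        for c,s in blobs(im,k,4):
            if s[4]<900: print(cam,k,c.round(1),s.tolist(),px2w(cam,c,z).round(0)[:2])
    b=(170,130,330,310) if cam=="top" else (210,180,450,320)
    cv2.imwrite(f"pics/{cam}_crop.png",cv2.resize(im[b[1]:b[3],b[0]:b[2],::-1],None,fx=3.3,fy=3.3,interpolation=cv2.INTER_CUBIC))
    for t in("peg0","red_valve","foot","turntable","rinse_bottle","mug","pliers","screwdriver"):
        print(cam,t,[(np.round(d['uv'],1).tolist(),round(d['p'],2),px2w(cam,d['uv'],{'peg0':70,'red_valve':30,'turntable':18}.get(t,0)).round(0)[:2].tolist()) for d in ctrl.landmark_of(t,cam)])
E
```

```text
top red [240.1 192.7] [235, 188, 11, 11, 98] [589. 135.]
top red [179.1 248.3] [171, 241, 17, 16, 212] [400. 323.]
top red [138.4 259. ] [129, 247, 20, 25, 138] [362. 450.]
top red [217.6 277.4] [210, 270, 16, 16, 210] [310. 194.]
top orange [236.1 170.7] [235, 169, 3, 4, 9] [667. 152.]
top orange [295.9 204.9] [295, 204, 3, 3, 8] [555. -51.]
top orange [226.  211.7] [225, 211, 3, 3, 7] [525. 179.]
top orange [ 38.1 227.8] [26, 227, 27, 6, 33] [455. 789.]
top orange [ 58. 229.] [56, 229, 5, 1, 5] [453. 724.]
top orange [ 76.7 286.9] [63, 229, 22, 121, 337] [269. 642.]
top orange [263.4 233.3] [263, 232, 2, 4, 7] [457.  54.]
top orange [ 25. 237.] [25, 234, 1, 7, 7] [424. 828.]
top orange [411.8 255.9] [405, 241, 17, 32, 151] [ 396. -430.]
top orange [ 24.  244.5] [24, 242, 1, 6, 6] [400. 828.]
top orange [ 23.  251.5] [23, 249, 1, 6, 6] [377. 828.]
top orange [ 22.  258.5] [22, 256, 1, 6, 6] [354. 828.]
top orange [ 50.5 261.2] [49, 261, 4, 2, 4] [348. 735.]
top orange [ 21.  265.5] [21, 263, 1, 6, 6] [332. 828.]
top orange [ 48.5 271.9] [47, 264, 6, 18, 22] [314. 738.]
top orange [ 
[... 3710 characters left out ...]

scene yellow [317.9 217.2] [317, 214, 3, 8, 18] [409.  29.]
scene peg0 [([312.4, 210.4], 0.8, [458.0, 51.0]), ([232.0, 248.7], 0.78, [692.0, 19.0]), ([334.9, 251.0], 0.63, [533.0, 190.0]), ([280.2, 273.1], 0.59, [667.0, 152.0]), ([256.8, 208.1], 0.57, [552.0, -58.0])]
scene red_valve [([415.3, 272.8], 0.98, [427.0, 341.0]), ([298.6, 265.0], 0.92, [594.0, 135.0]), ([386.7, 232.4], 0.73, [354.0, 215.0])]
scene foot []
scene turntable [([284.7, 250.1], 0.7, [573.0, 67.0])]
scene rinse_bottle [([379.9, 356.5], 0.77, [639.0, 399.0])]
scene mug [([166.5, 192.9], 0.95, [641.0, -395.0])]
scene pliers [([211.1, 164.3], 0.73, [441.0, -438.0])]
scene screwdriver [([456.2, 301.1], 0.8, [409.0, 441.0])]
```

View pics/top_crop.png

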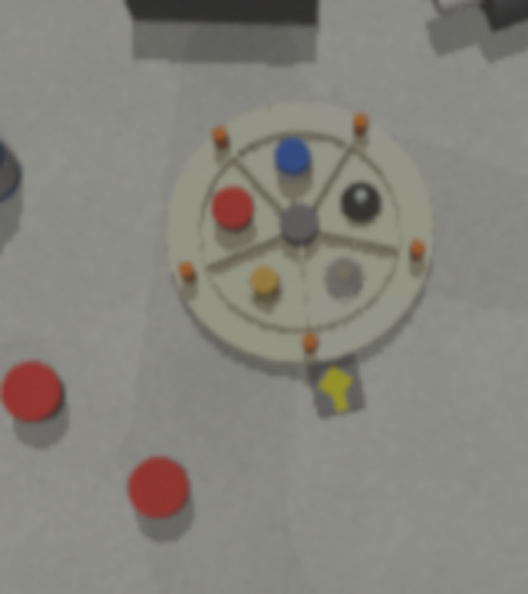

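View pics/scene_crop.png

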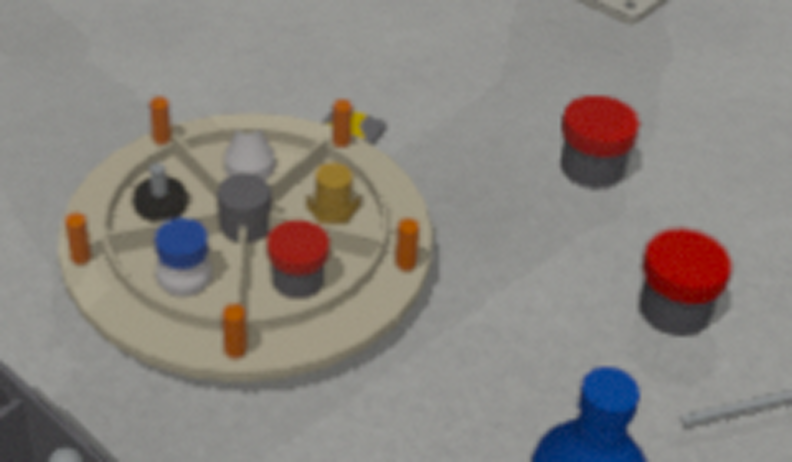

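```bash
python3 - <<'E'
from h import *
P=np.array([[524,182],[693,11],[562,-56],[664,147],[454,60.]]);Q=np.array([[458,51],[692,19],[533,190],[667,152],[552,-58.]])
from scipy.optimize import least_squares
for X in(P,Q):
    def f(p):
        a=p[2]+np.radians(72)*np.arange(5);T=p[:2]+122*np.c_[np.cos(a),np.sin(a)]
        return np.ravel([min(X-t,key=np.linalg.norm) for t in T])
    s=least_squares(f,[577,68,np.radians(43)],loss='soft_l1',f_scale=5);print(s.x[:2],np.degrees(s.x[2]),s.fun.round(0))
E
```

```text
[578.96794717  68.53049939] 43.90607596955353 [-3. -6. -2.  4. -4.  8.  4. -4.  6. -0.]
[580.30278823  69.9434593 ] 43.348718818988836 [-2. -2.  5. 10. -1. -3. -6. -8.  5.  8.]
```

The enlarged crop shows the turntable's red cap is clearly smaller than the two loose ones, and it has the grey cylinder under it in a pocket. It is the one to use.

Measured: axis ≈ (579,69), pegs at 43.6°+72k, red part at ≈79° and pointer at ≈194°. I will push the peg at 115.6° counter-clockwise by about 115°, with the fingers closed and the tool turning along the arc.

Request:
jog_arm([
  [[0.0125,-0.013,0,0,0,0,1],[0.025,-0.026,0,0,0,0,1],[0.025,-0.026,0,0,0,0,1],[0.025,-0.026,0,0,0,0,1],[0.025,-0.026,0,0,0,0,1],[0.025,-0.026,0,0,0,0,1],[0.025,-0.026,0,0,0,0,1],[0.025,-0.026,0,0,0,0,1],[0.025,-0.026,0,0,0,0,1],[0.025,-0.026,0,0,0,0,1],[0.025,-0.026,0,0,0,0,1],[0.025,-0.026,0,0,0,0,1],[0.025,-0.026,0,0,0,0,1],[0.025,-0.026,0,0,0,0,1],[0.025,-0.026,0,0,0,0,1],[0.025,-0.026,0,0,0,0,1],[0.025,-0.026,0,0,0,0,1],[0.0125,-0.013,0,0,0,0,1],[0,0,0,0,0,0,1],[0,0,0,0,0,0,1]],
])

```text
t: 2.72
ee_pos: [461.1, -39.5, 404.6]
orientation: [3.101, 0.504, -0.0]
ft_force: [0.8, -0.0, -0.2]
width: 0.7
```

```bash
python3 - <<'E'
from h import *
o=ctrl.get_obs(); pose=(o['ee_pos'],o['orientation']); im=ctrl.get_image("wrist"); cv2.imwrite("pics/w1.png",im[:,:,::-1])
x=R.from_rotvec(o['orientation']).as_matrix()[:,0]; print('yaw',np.degrees(np.arctan2(x[1],x[0])))
for k,z in(('red',70),('orange',65),('yellow',8)):
    for c,s in blobs(im,k,15): print(k,c.round(1),s.tolist(),px2w("wrist",c,z,pose).round(0)[:2])
for t,z in(("peg0",70),("turntable",18),("red_valve",30)):
    print(t,[(np.round(d['uv']).tolist(),round(d['p'],2),px2w("wrist",d['uv'],z,pose).round(0)[:2].tolist()) for d in ctrl.landmark_of(t,"wrist")])
E
```

```text
yaw 18.47256354739887
red [127.8   4.1] [109, 0, 36, 12, 280] [573. 129.]
red [ 26.  248.7] [0, 222, 56, 55, 2521] [328. 182.]
orange [72.4 46.9] [50, 35, 39, 23, 225] [527. 170.]
orange [318.9 102.9] [313, 93, 19, 16, 45] [551. -46.]
orange [190.6 162.6] [176, 155, 22, 20, 127] [462.  49.]
yellow [211.6 196.7] [197, 180, 31, 38, 623] [420.  28.]
peg0 [([57.0, 42.0], 0.88, [527.0, 180.0]), ([322.0, 101.0], 0.66, [553.0, -48.0]), ([180.0, 167.0], 0.63, [456.0, 56.0])]
turntable [([211.0, 37.0], 0.77, [577.0, 70.0])]
red_valve [([56.0, 236.0], 0.68, [328.0, 178.0])]
```

View pics/w1.png

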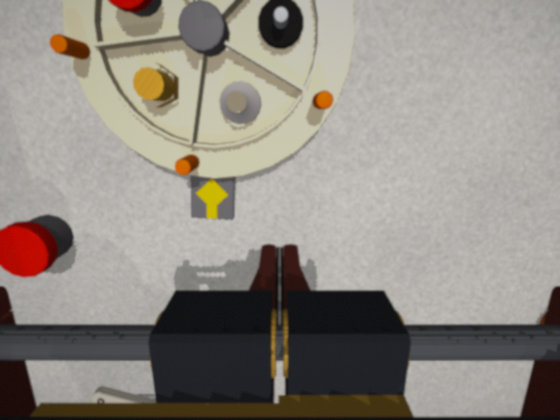

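Picture w1 shows the front peg at (190,162), the yellow pointer at (211,197) and the left peg at (65,44). The positions agree with the earlier ones: axis (578,69.5), pointer direction 194.7°, peg 115.3°. Now I go to arc angle 92° at radius 126 and descend.

Request:
jog_arm([
  [[0.011,-0.0115,0,0,0,0,1],[0.022,-0.0225,0,0,0,0,1],[0.022,-0.0225,0,0,0,0,1],[0.022,-0.0225,0,0,0,0,1],[0.022,-0.0225,0,0,0,0,1],[0.022,-0.0225,0,0,0,0,1],[0.022,-0.0225,0,0,0,0,1],[0.022,-0.0225,0,0,0,0,1],[0.0162,-0.0184,0,0,0,0,1],[0,0,0,0,0,5.5,1],[0,0,0.02,0,0,5.5,1],[0,0,0.035,0,0,5.5,1],[0,0,0.035,0,0,0,1],[0,0,0.02,0,0,0,1],[0,0,0,0,0,0,1]],
])

```text
t: 4.17
ee_pos: [572.5, 192.8, 290.1]
orientation: [3.139, 0.047, -0.013]
ft_force: [-1.3, -0.7, -0.3]
width: 0.3
```

```bash
python3 - <<'E'
from h import *
o=ctrl.get_obs(); pose=(o['ee_pos'],o['orientation']); im=ctrl.get_image("wrist"); cv2.imwrite("pics/w2.png",im[:,:,::-1])
x=R.from_rotvec(o['orientation']).as_matrix()[:,0]; print(o['t'],o['ee_pos'].round(1),'yaw',np.degrees(np.arctan2(x[1],x[0])))
for k,z in(('red',70),('orange',65),('yellow',8)):
    for c,s in blobs(im,k,15): print(k,c.round(1),s.tolist(),px2w("wrist",c,z,pose).round(0)[:2])
E
```

```text
4.1667 [572.5 192.8 290.1] yaw 1.7190886106924848
red [368.9 205.8] [334, 172, 71, 69, 3813] [593. 139.]
red [110.1 390.4] [72, 375, 75, 28, 1444] [449. 312.]
orange [557.   60.5] [554, 51, 6, 19, 82] [678.  42.]
orange [364.3  75.2] [358, 62, 11, 27, 32] [667. 148.]
orange [340.6  81.3] [333, 64, 20, 28, 233] [664. 161.]
orange [452.2 371.2] [436, 361, 37, 26, 414] [468.  63.]
orange [463.  391.7] [453, 387, 19, 8, 24] [449.  52.]
orange [104.5 402.5] [72, 402, 68, 2, 130] [432. 320.]
yellow [464.5 364.4] [460, 361, 10, 8, 50] [425.  16.]
yellow [436.4 370.4] [431, 366, 12, 11, 62] [418.  41.]
yellow [447.6 386.8] [446, 382, 5, 9, 31] [399.  27.]
```

View pics/w2.png

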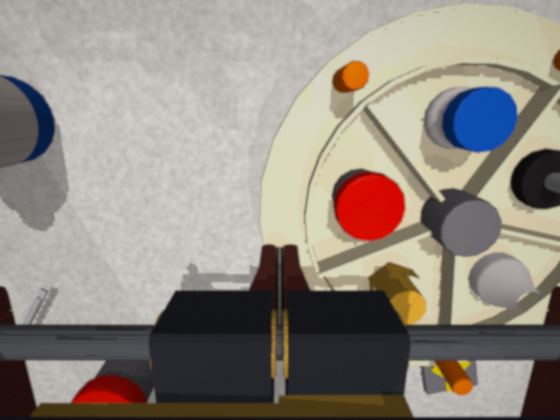

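The bottom edge of picture w2 shows the front peg. The fingers at (280,250) stand over the free rim, clear of the red cap at (369,206). Now the last descent with a 2.5 mm outward correction, then a slow first contact.

Request:
jog_arm([
  [[0,-0.0025,0.02,0,0,-0.8,1],[0,0,0.025,0,0,0,1],[0,0,0.017,0,0,0,1],[0,0,0,0,0,0,1],[-0.0033,0,0,0,0,-1.5,1],[-0.0033,0,0,0,0,-1.5,1],[-0.0033,0,0,0,0,-1.5,1],[-0.0033,0,0,0,0,-1.5,1],[-0.0033,0,0,0,0,-1.5,1],[-0.0033,0,0,0,0,-1.5,1],[-0.0033,0,0,0,0,-1.5,1],[-0.0033,0,0,0,0,-1.5,1],[-0.0033,0,0,0,0,-1.5,1],[-0.0033,0,0,0,0,-1.5,1],[-0.0033,0,0,0,0,-1.5,1],[-0.0033,0,0,0,0,-1.5,1]],
])

```text
t: 5.55
ee_pos: [535.5, 190.1, 234.3]
orientation: [-3.089, -0.567, -0.005]
ft_force: [1.0, 1.1, -1.4]
width: 0.4
```

```bash
cat > chk.py <<'E'
from h import *
import sys
tag=sys.argv[1]
o=ctrl.get_obs(); x=R.from_rotvec(o['orientation']).as_matrix()[:,0]; d=o['ee_pos'][:2]-[578,69.5]
print(o['t'],o['ee_pos'].round(1),'yaw',np.degrees(np.arctan2(x[1],x[0])).round(1),'psi',np.degrees(np.arctan2(d[1],d[0])).round(1),'r',np.hypot(*d).round(1),o['ft_force'].round(1))
for cam in("top","scene"):
    im=ctrl.get_image(cam)
    b=(170,130,330,310) if cam=="top" else (210,180,450,320)
    cv2.imwrite(f"pics/{cam}_{tag}.png",cv2.resize(im[b[1]:b[3],b[0]:b[2],::-1],None,fx=3.3,fy=3.3,interpolation=cv2.INTER_CUBIC))
    for k,z in(('red',64),('orange',55),('yellow',8)):
        for c,s in blobs(im,k,4):
            w=px2w(cam,c,z); e=w[:2]-[578,69.5]
            if np.hypot(*e)<180: print(cam,k,w[:2].round(0),'ang',np.degrees(np.arctan2(e[1],e[0])).round(1)%360,'r',np.hypot(*e).round(0))
E
python3 chk.py a
```

```text
5.55 [535.5 190.1 234.3] yaw 20.8 psi 109.4 r 127.8 [ 1.   1.1 -1.4]
top orange [687.  15.] ang 333.7 r 122.0
top orange [660. 156.] ang 46.4 r 119.0
top yellow [420.  27.] ang 195.1 r 164.0
scene red [587. 138.] ang 82.1 r 69.0
scene orange [569. -45.] ang 265.3 r 115.0
scene orange [478.  64.] ang 183.0 r 100.0
scene orange [695.  26.] ang 339.6 r 124.0
scene orange [668. 167.] ang 47.1 r 133.0
```

View pics/scene_a.png

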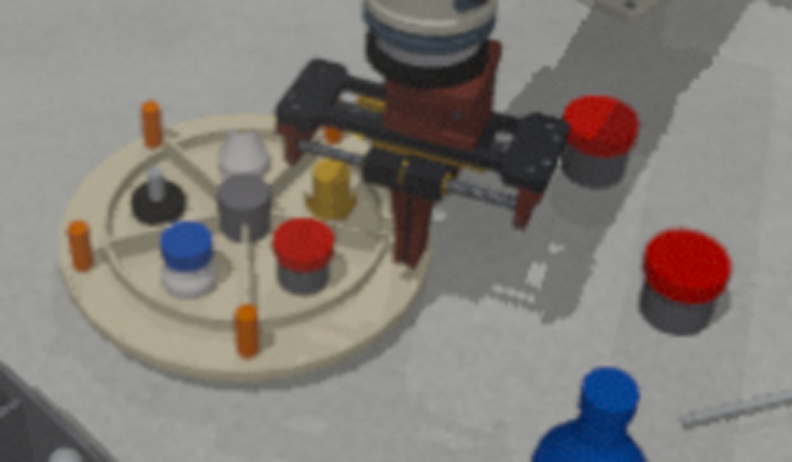

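Contact is made and the table has turned about 3° with very little force. On along the arc.

Request:
jog_arm([
  [[-0.0044,0.0002,0.002,0,0,-2,1],[-0.0066,0.0003,0.001,0,0,-3,1],[-0.0066,0.0003,0.001,0,0,-3,1],[-0.0066,0.0003,0,0,0,-3,1],[-0.0066,0.0003,0,0,0,-3,1],[-0.0066,0.0003,0,0,0,-3,1],[-0.0066,0.0002,0,0,0,-3,1],[-0.0066,0.0002,0,0,0,-3,1],[-0.0066,0.0002,0,0,0,-3,1],[-0.0066,0.0002,0,0,0,-3,1],[-0.0066,0.0002,0,0,0,-3,1],[-0.0066,0.0002,0,0,0,-3,1],[-0.0066,0.0002,0,0,0,-3,1],[-0.0066,0.0002,0,0,0,-3,1],[-0.0066,0.0002,0,0,0,-3,1],[-0.0066,0.0002,0,0,0,-3,1],[-0.0066,0.0002,0,0,0,-3,1],[-0.0044,0.0001,0,0,0,-2,1],[-0.0022,0,0,0,0,-1,1],[0,0,0,0,0,0,1]],
])

```text
t: 7.32
ee_pos: [459.5, 106.3, 229.3]
orientation: [2.515, 1.882, 0.002]
ft_force: [-0.2, -0.3, -0.7]
width: 0.5
```

```bash
python3 chk.py b
```

```text
7.3167 [459.5 106.3 229.3] yaw 73.6 psi 162.8 r 124.1 [-0.2 -0.3 -0.7]
top orange [683. 126.] ang 28.1 r 119.0
top orange [665. -15.] ang 315.7 r 121.0
top orange [523. -41.] ang 243.5 r 124.0
scene red [531. 118.] ang 134.3 r 68.0
scene orange [529. -36.] ang 245.1 r 116.0
scene orange [469.  94.] ang 167.4 r 112.0
scene orange [670. -10.] ang 319.3 r 122.0
scene orange [565. 201.] ang 95.8 r 132.0
scene orange [568. 192.] ang 94.6 r 123.0
scene orange [692. 134.] ang 29.7 r 131.0
scene yellow [412.  26.] ang 194.8 r 171.0
```

View pics/scene_b.png

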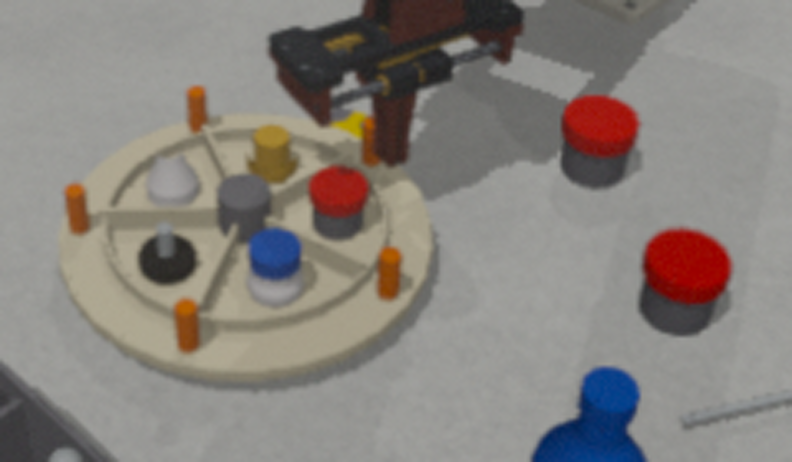

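Smooth so far: the red part is at about 135°, with about 59° still to go.

Request:
jog_arm([
  [[-0.0044,0.0001,0,0,0,-2,1],[-0.0065,0.0001,0,0,0,-3,1],[-0.0065,0.0001,0,0,0,-3,1],[-0.0065,0.0001,0,0,0,-3,1],[-0.0065,0.0001,0,0,0,-3,1],[-0.0065,0.0001,0,0,0,-3,1],[-0.0065,0.0002,0,0,0,-3,1],[-0.0065,0.0002,0,0,0,-3,1],[-0.0065,0.0002,0,0,0,-3,1],[-0.0065,0.0002,0,0,0,-3,1],[-0.0065,0.0002,0,0,0,-3,1],[-0.0065,0.0002,0,0,0,-3,1],[-0.0065,0.0002,0,0,0,-3,1],[-0.0065,0.0002,0,0,0,-3,1],[-0.0065,0.0002,0,0,0,-3,1],[-0.0065,0.0002,0,0,0,-3,1],[-0.0065,0.0002,0,0,0,-3,1],[-0.0065,0.0002,0,0,0,-3,1],[-0.0044,0.0001,0,0,0,-2,1],[-0.0022,0,0,0,0,-1,1]],
])

```text
t: 9.08
ee_pos: [483.2, -7.8, 228.7]
orientation: [1.336, 2.843, 0.0]
ft_force: [-0.8, 1.4, 0.3]
width: 0.5
```

```bash
python3 chk.py c
```

```text
9.0833 [483.2  -7.8 228.7] yaw 129.7 psi -140.8 r 122.3 [-0.8  1.4  0.3]
top orange [699.  95.] ang 11.7 r 123.0
top orange [637. -36.] ang 299.4 r 121.0
scene red [514.  57.] ang 191.5 r 65.0
scene orange [500. -18.] ang 228.3 r 117.0
scene orange [474. 124.] ang 152.3 r 118.0
scene orange [646. -28.] ang 304.7 r 119.0
scene orange [686.  82.] ang 6.5 r 109.0
scene orange [598. 198.] ang 81.1 r 130.0
scene orange [704. 104.] ang 15.5 r 130.0
scene yellow [411.  26.] ang 194.6 r 172.0
```

View pics/scene_c.png

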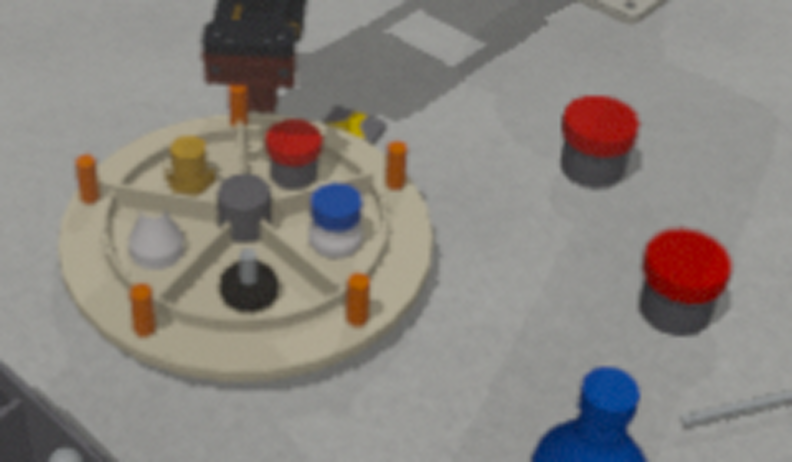

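View pics/top_c.png

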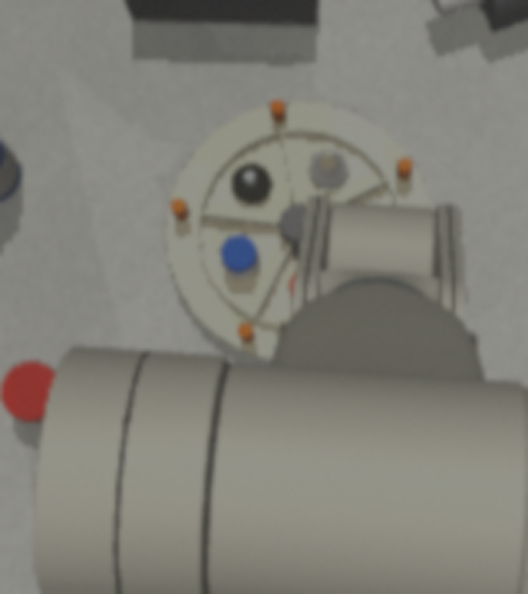

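Red is at about 191.6° from both the pegs and the cap, and the pointer is at 194.7°. I push 3° more, back off, lift and clear.

Request:
jog_arm([
  [[-0.0022,0.0001,0,0,0,-1,1],[-0.0022,0,0,0,0,-1,1],[-0.0022,0,0,0,0,-1,1],[0,0,0,0,0,0,1],[0,0,0,0,0,0,1],[0.004,0,0,0,0,0,1],[0.008,-0.002,0,0,0,0,1],[0,0,-0.02,0,0,0,1],[0,0,-0.035,0,0,0,1],[0,0,-0.035,0,0,0,1],[0,0,-0.035,0,0,0,1],[0,0,-0.035,0,0,0,1],[-0.013,-0.012,-0.01,0,0,0,1],[-0.026,-0.024,0,0,0,0,1],[-0.026,-0.024,0,0,0,0,1],[-0.026,-0.024,0,0,0,0,1],[-0.026,-0.024,0,0,0,0,1],[-0.026,-0.024,0,0,0,0,1],[-0.026,-0.024,0,0,0,0,1],[-0.013,-0.012,0,0,0,0,1]],
])

```text
t: 10.85
ee_pos: [476.6, -255.4, 398.6]
orientation: [1.264, 2.875, -0.001]
ft_force: [-0.1, -0.2, 0.5]
width: 0.3
```

```bash
python3 chk.py d
```

```text
10.85 [ 476.6 -255.4  398.6] yaw 132.5 psi -107.3 r 340.3 [-0.1 -0.2  0.5]
top red [512.  50.] ang 196.0 r 69.0
top orange [695. 101.] ang 14.9 r 121.0
top orange [643. -33.] ang 302.5 r 121.0
top yellow [421.  27.] ang 195.1 r 163.0
scene red [514.  53.] ang 194.5 r 66.0
scene orange [506. -22.] ang 231.8 r 117.0
scene orange [473. 119.] ang 154.5 r 116.0
scene orange [651. -25.] ang 307.6 r 119.0
scene orange [591. 198.] ang 84.1 r 129.0
scene orange [684.  90.] ang 10.7 r 108.0
scene orange [702. 109.] ang 17.8 r 130.0
scene yellow [412.  25.] ang 194.9 r 171.0
```

View pics/scene_d.png

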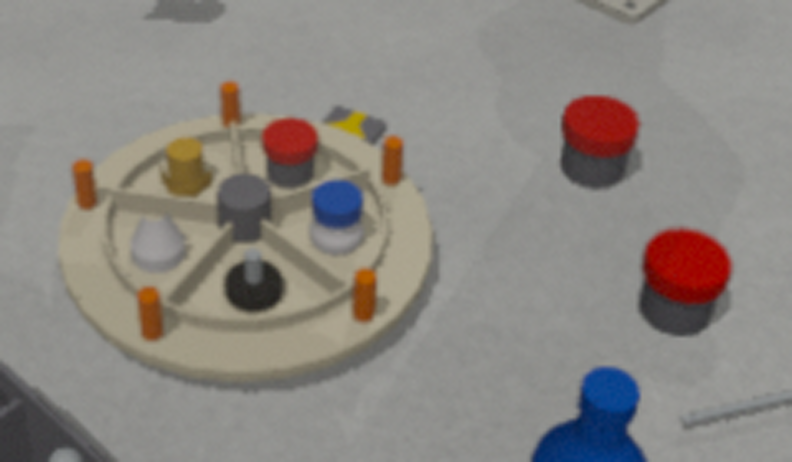

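View pics/top_d.png

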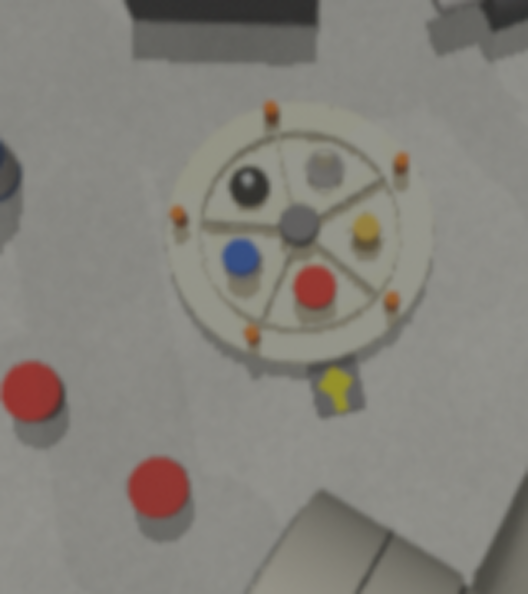

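The red cap is at 194.5° (scene) and 196.0° (top), with the pointer at 195°. That is within 1–2 mm of the line, all parts are upright and the arm is clear.

```bash
python3 -c "
from workcell import ctrl
print(ctrl.close_job())"
```

```text
the job is handed in; nothing more can be done
None
```

The red-capped part now stands in front at the yellow pointer, and the job is handed in; no verdict is reported. I took the small red valve on the turntable; the two larger red-capped look-alikes on the worktop were left alone.

With the fingers closed, I pushed one rim peg counter-clockwise by about 115°. I checked three times on the way, then backed off, lifted and moved the arm clear, about 10 s in all.

- **Position:** the last pictures put the red cap at 194.5° (scene camera) and 196.0° (top camera), against the pointer at about 195°. That is about 1 mm off the line, and 14 mm is allowed.
- **Parts:** all five stand upright in their pockets in both final pictures.
- **Forces:** the wrist force was at most about 2 N at each stop. I did not read it during the moves.
- **Not checked:** the pliers, screwdriver, mug and bottle were not measured again at the end. The arm's path kept well away from them.

The two cameras differed by 1–2° on the cap and by up to about 5° on single pegs, within the noise of the colour measurement. No check failed.

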